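# Stand the rinsed beaker upside down on the drying peg

### The job

Somebody has parked the green tape roll on the drying peg: take it off and lay it flat in the shallow wooden tray. Then take the rinsed blue beaker from the yellow sloping cradle, turn it mouth down and lower it gently, without dropping it, over the peg until its rim rests all round on the black collar; let go of it. Leave the flask, the tub and the spare die where they are.

Things in the scene. Friction and masses are not known exactly. Their poses are not given: they have to be found in the camera images.
- stand: Fixed drying stand: grey round foot 72 mm in diameter, 8 mm high; on it a black round collar 44 mm in diameter, its flat top 22 mm above the worktop; from it an upright aluminium peg 22 mm in diameter, rounded tip, rises 60 mm (to 82 mm above the worktop). Origin: centre of the foot's underside, on the peg's axis; z up.
- peg_root (a point): Point on the peg's axis at the level of the collar's flat top (22 mm above the worktop).
- peg_tip (a point): Top of the peg, on its axis (82 mm above the worktop).
- tape: Loose roll of green tape, 48 mm outside diameter, 16 mm high, hole 32 mm in diameter, 50 g. At the start it lies flat on the collar with the peg through its hole. Origin: centre of its underside; z along the hole, up.
- tray: Fixed shallow square tray of light wood, 100 x 100 mm outside, 14 mm high, walls and floor 4 mm thick (inner floor 4 mm above the worktop). Origin: centre of its underside; x and y along its sides, z up.
- cradle: Fixed yellow cradle: V trough 34 mm wide, 70 mm long, on a 110 x 52 mm foot, sloping down 15 degrees along its own +x to a low stop lip. The beaker lies in it, axis 70 mm above the worktop over the origin; its closed end sticks out freely some 48 mm beyond the trough's upper end (-x). Origin on the worktop under the beaker's middle; x along the trough (level), z up.
- beaker: Loose blue plastic beaker: straight tube closed at one end, 40 mm outside diameter (43 at the rim), 130 mm long, inside diameter 34 mm, base 4 mm, about 55 g. Origin: centre of the closed end's outside; z along its axis towards the mouth. At the start it lies in the cradle, mouth at the lower end pointing along the cradle's +x. Standing mouth down, z points straight down.
- beaker_mouth (a point): Centre of the beaker's open mouth, in the plane of the rim (130 mm from the closed end).
- flask: Loose tall blue flask, 72 mm in diameter, 250 mm high, standing upright. Bystander. Origin: centre of its underside.
- pin_tub: Loose light-grey open tub, 64 mm in diameter, 47 mm high. Bystander. Origin: centre of its underside.
- spare_die: Loose round metal die, 55 mm in diameter, 52 mm high. Bystander. Origin: centre of its underside.
Things that resemble listed ones, but are neither listed nor needed, are in the scene too. There is more than one size of the tape; the one meant has the size given above.

How it is judged (in metres and radians):
On the way, in this order (a step that is already met when the one before it is completed fails the run):
1. the tape roll lies flat in the tray (x of tape in the frame of tray between -0.03 and 0.03 m and y of tape in the frame of tray between -0.03 and 0.03 m and z of tape in the frame of tray below 0.01 m and angle between tape's own z axis and vertical below 0.15 rad), for 0.2 s.
2. the beaker is held mouth down over the peg, its rim still above the collar (horizontal distance between beaker_mouth and peg_root below 0.03 m and angle between beaker's own z axis and vertical above 2.8 rad and z of beaker_mouth in the frame of peg_root above 0.012 m), for 0.05 s.
At the end, for the whole second after the job is handed in: Tape flat (0.15 rad) on the tray's floor, centred within 30 mm along each side. Beaker mouth down on the peg, upright within 0.12 rad, rim within 5 mm of the collar's top, mouth centre within 10 mm of the peg's axis. Both released and at rest; bystanders within 30 mm of their starts (all of step 1 and horizontal distance between beaker_mouth and peg_root below 0.01 m and z of beaker_mouth in the frame of peg_root between -0.005 and 0.005 m and angle between beaker's own z axis and vertical above 3.02 rad and linear speed of each of beaker, tape below 0.02 m/s); the robot touches nothing.
It fails at once if the beaker is dropped onto the peg (faster than 0.45 m/s downwards over it) (horizontal distance between beaker_mouth and peg_root below 0.02 m and z of beaker_mouth in the frame of peg_root below 0.06 m and angle between beaker's own z axis and vertical above 2.8 rad and linear speed of beaker above 0.45 m/s).
It fails at once if the flask, the tub or the spare die is moved by more than 30 mm (distance of any of flask, pin_tub, spare_die from where it was at the start of the episode above 0.03 m).
It also fails if it takes over 56 s, if anything falls off the work surface, if the arm or the gripper's body presses on something with over 40 N, if the wrist force passes 120 N, or if a joint passes its speed limit or range.

### The arm

A 6-joint arm with a two-finger parallel gripper is mounted at the origin on a cart in front of the work surface, level with it; the furniture and walls round the work are solid. World frame = base frame: x ahead of the robot, y to its left, z up, the work surface at z = 0. Lengths are in m, angles in degrees, forces in N, time in s.
With the tool pointing down it reaches from about 0.3 to 0.75 m from the base axis. Payload 8.5 kg.
Tool frame: the origin (TCP) lies midway between the tips of the shut fingers; the grasp point (between the pads) lies 19 mm behind it; z points along the fingers, y is the direction in which the jaws open and shut (so a half turn about z gives the same grasp; the last joint's range is limited). The gripper opens to 85 mm and grips with 20 to 120 N. Pads are 22 mm wide; open, the fingers measure 114 mm over their backs; the gripper's body (76 mm by 85 mm) begins 54 mm behind the grasp point. The pads swing forward as they close: fully open they stand 13 mm farther back than shut.
Start: joints at [53.325, 21.807, 74.336, -0, 83.858, -12.336], TCP at [0.227, 0.501, 0.231] pointing down, gripper open.
Joint ranges: [-178.18, 178.18], [-50.72, 133.34], [12.68, 142.11], [-81.47, 261.47], [9.98, 163.14], [-165.26, 165.26]. Speed limits (degrees/s): [136.94, 136.94, 180, 180, 180, 180].

### API

Orientations are given as a 3x3 rotation matrix whose columns are the frame's x, y, z axes.
In Python, from rig import env, viewer, ticket gives the robot as it stands. The module is installed in compiled form; this text tells all that it offers.
- The arm moves only by the shell command python3 -m pendant 'ROWS' [FORCE]. ROWS is JSON, a list of rows, each a list of 3 entries, a list of its own where there are three numbers: the shift along the world's x, y, z in mm, then the turn about the world's z in rad, then the opening, from -1 (shut) to 1 (fully open). A call has 1 to 12 rows; each row shifts and turns the pose as measured when the row begins; what a row does not reach is not made up. A row lasts 1/8 s, in which the tool goes at most 62.5 mm and 10.7 degrees, less where a joint would pass 70% of its speed; a pose out of reach is approached as far as the arm can. A call with a gripper value outside its range is refused whole. The fingers move at their own pace and stop on an object; FORCE is the grip in N (left out, the last holds). Time passes only in rows, so rows that do not move let the fingers close. It gives the time, the measured TCP pose, the force and the opening at its end, in the units of the state.
- env.observe(): the state, without advancing time (a new reading comes with each control period).
- viewer.get_image(name): name is "side" or "top" or "wrist"; returns (picture, depth): 400x640x3 uint8, red, green, blue; 400x640 float32, m along the optical axis (not along the pixel's ray), 0 where there is no reading.
- viewer.camera_params(name): a dict with "fx", "fy", "cx", "cy" (pixels), "rvec" (rotation vector, rad) and "tvec" (3), from world to camera coordinates, as OpenCV has them; the wrist camera has in their place "T_tool_cam" (4x4, takes a point from camera to tool coordinates, whose origin is the TCP and whose axes are the flange's). Camera axes: x right, y down, z forward; pixel columns grow to the right and rows downward; lengths in m; the calibration is good to about 2 mm. A picture is of the moment at which its call begins: read the wrist's pose just before it. camera_params takes no time and is no camera call.
- ticket.close_job(): hands the job in, once; it reports no verdict.
The state is a dict: "time_s": time; "q": joint angles; "qvel": joint speeds; "joint_efforts": joint torques, N m; "position": TCP position; "tool_rot": TCP orientation; "ft_force": force on the tool from outside, world axes, zero at the start; "wrist_torque": the same for the moment, N m; "grip_width": finger opening in m.
Only numpy, scipy, OpenCV 4.12 (cv2) and the standard library are available. Lean on these libraries where they do the work, as an engineer would, in place of code of your own. Each camera call takes 0.05 s, during which the arm holds its last target. There are 200 camera calls.

## Working session

There is one attempt and no reset: what is moved stays moved. The work goes in short steps, Python scripts to look and compute and a shell command to move; the robot and the scene stay as the last step left them, time stands still between calls to the robot, and variables do not carry over. Pictures are saved under pics/ and viewed, about 8 in all and at most 12, crops included, and the job is handed in when it is done.

```bash
mkdir -p pics
cat > h.py <<'E'
import numpy as np, cv2
from rig import env, viewer, ticket
def cam(n):
    p=viewer.camera_params(n); s=env.observe(); im,d=viewer.get_image(n)
    if 'rvec' in p:
        R=cv2.Rodrigues(np.array(p['rvec'],float))[0]; t=np.array(p['tvec'],float).ravel()
        Rc,tc=R.T,-R.T@t
    else:
        T=np.array(p['T_tool_cam']); Rt=np.array(s['tool_rot']); Rc=Rt@T[:3,:3]; tc=Rt@T[:3,3]+np.array(s['position'])
    return im,d,(p,Rc,tc)
def cloud(d,c):
    p,Rc,tc=c; v,u=np.mgrid[:d.shape[0],:d.shape[1]]
    P=np.stack([(u-p['cx'])/p['fx']*d,(v-p['cy'])/p['fy']*d,d],-1)@Rc.T+tc
    P[d<=0]=np.nan; return P
def save(im,name,box=None,k=1):
    if box: u0,v0,u1,v1=box; im=im[v0:v1,u0:u1]
    cv2.imwrite('pics/'+name,cv2.resize(im[...,::-1],None,fx=k,fy=k,interpolation=cv2.INTER_CUBIC))
E
python3 - <<'E'
from h import *
for n in('top','side'):
    im,d,c=cam(n); save(im,n+'1.png'); np.savez(n+'.npz',im=im,P=cloud(d,c)); print(n,c[2],c[1][:,2])
E
```

```text
top [ 0.53869469 -0.10151356  0.92870914] [ 0.04051742  0.0015846  -0.99917758]
side [0.35635161 0.3848575  0.7318607 ] [ 0.25427415 -0.57789821 -0.77548586]
```

View pics/top1.png

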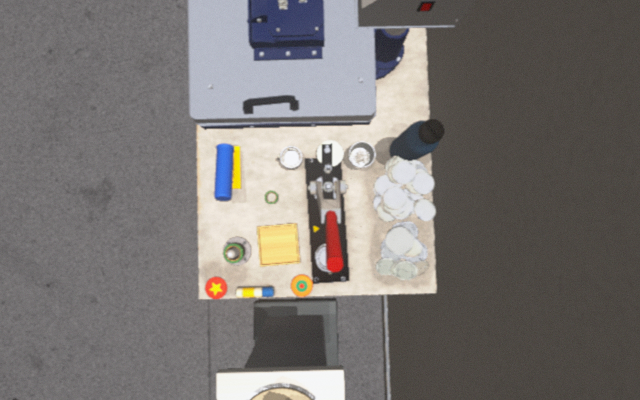

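View pics/side1.png

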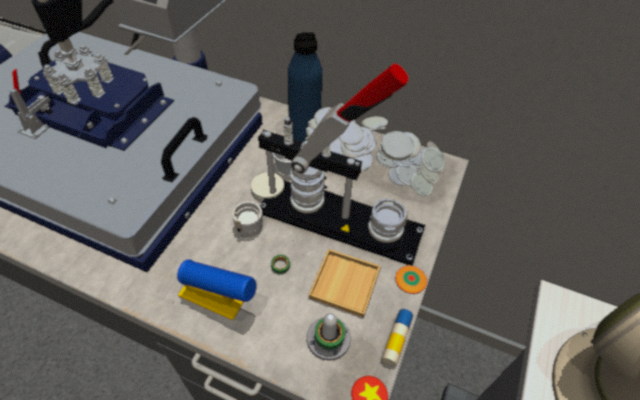

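Run:
```python
from h import *
T=np.load('top.npz');S=np.load('side.npz')
a=S['im'][240:400,160:400]; cv2.imwrite('pics/c1.png',cv2.resize(a[...,::-1],None,fx=3.3,fy=3.3,interpolation=cv2.INTER_CUBIC))
for nm,D,box in(('top',T,(190,120,320,300)),('side',S,(160,240,400,400))):
    im,P=D['im'],D['P']; u0,v0,u1,v1=box; hs=cv2.cvtColor(im,cv2.COLOR_RGB2HSV)[v0:v1,u0:u1]; Q=P[v0:v1,u0:u1]; z=Q[...,2]
    H,Sa,V=[hs[...,i].astype(int) for i in range(3)]
    for k,m in dict(beaker=(H>105)&(H<125)&(Sa>150)&(z>.04),yellow=(H>20)&(H<30)&(Sa>200)&(z>.003),green=(H>40)&(H<85)&(Sa>60)&(z>.004),tray=(H>12)&(H<24)&(Sa>70)&(Sa<200)&(z>.002)).items():
        p=Q[m&np.isfinite(z)]; 
        if len(p)<5: continue
        print(nm,k,len(p),'med',np.median(p,0).round(4),'lo',np.percentile(p,2,0).round(4),'hi',np.percentile(p,98,0).round(4))
    tk=(z>.05)&(z<.095)&~((H>105)&(H<125)&(Sa>150)); 
    p=Q[tk]; p=p[(p[:,0]<.45)]; print(nm,'tall',len(p),np.nanmedian(p,0).round(4),np.nanmin(p,0),np.nanmax(p,0))
P=T['P']
for u,v in((236,251),(272,198),(279,244),(224,150),(224,172),(224,195),(290,157),(360,155),(430,130),(325,155),(333,250),(216,287),(255,292)): print((u,v),np.nanmedian(P[v-1:v+2,u-1:u+2].reshape(-1,3),0).round(3))
```

```text
top beaker 740 med [0.6433 0.1086 0.0878] lo [0.5844 0.0951 0.0688] hi [0.704  0.1254 0.1051]
top yellow 370 med [0.6265 0.0944 0.0086] lo [ 0.3444 -0.0995  0.0046] hi [0.7066 0.1636 0.0497]
top green 208 med [0.4446 0.0783 0.0356] lo [ 0.3489 -0.0712  0.0048] hi [0.5977 0.1236 0.0414]
top tray 1405 med [ 0.4565 -0.0085  0.0057] lo [ 0.3386 -0.09    0.0023] hi [0.669  0.1073 0.0615]
top tall 75 [ 0.4427 -0.1007  0.078 ] [ 0.41748803 -0.10582518  0.05322345] [0.44998884 0.1077257  0.08412357]
side beaker 1816 med [0.636  0.1202 0.086 ] lo [0.5784 0.1007 0.0619] hi [0.7077 0.1323 0.104 ]
side yellow 1222 med [0.6387 0.1259 0.0082] lo [0.3454 0.0619 0.0046] hi [0.7112 0.1584 0.0534]
side green 433 med [0.452  0.1029 0.0342] lo [ 0.4119 -0.0955  0.0055] hi [0.5975 0.1259 0.0404]
side tray 3192 med [0.4638 0.0006 0.0046] lo [ 0.4136 -0.0534  0.0022] hi [0.609  0.12   0.0373]
side tall 123 [0.4454 0.1044 0.0725] [0.44049654 0.09207025 0.05036392] [0.44999931 0.11073265 0.0834701 ]
(236, 251) [0.456 0.09  0.06 ]
(272, 198) [ 0.581  0.009 -0.   ]
(279, 244) [ 0.464 -0.006  0.003]
(224, 150) [0.693 0.11  0.077]
(224, 172) [0.64  0.107 0.091]
(224, 195) [0.586 0.105 0.104]
(290, 157) [ 0.681 -0.041  0.022]
(360, 155) [ 0.682 -0.217  0.012]
(430, 130) [ 0.691 -0.323  0.236]
(325, 155) [ 0.66  -0.124  0.17 ]
(333, 250) [ 0.481 -0.126  0.359]
(216, 287) [0.363 0.153 0.008]
(255, 292) [0.351 0.053 0.025]
```

View pics/c1.png

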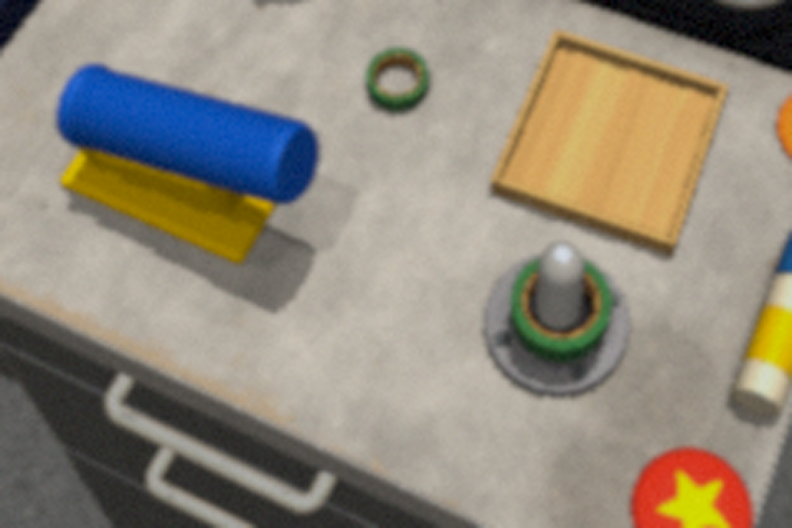

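Run:
```python
from h import *
from scipy.optimize import least_squares as LS
T=np.load('top.npz');S=np.load('side.npz')
for nm,D in(('top',T),('side',S)):
    im=D['im'];P=D['P'].reshape(-1,3);hs=cv2.cvtColor(im,cv2.COLOR_RGB2HSV).reshape(-1,3).astype(int);H,Sa,V=hs.T
    ok=np.isfinite(P[:,2])
    b=P[ok&(H>105)&(H<125)&(Sa>150)&(P[:,2]>.055)&(P[:,0]<.73)&(P[:,0]>.55)&(P[:,1]>.05)]
    # beaker cylinder fit, radius 20: y=y0+s(x-.64), z=z0-t(x-.64)
    s_=b[(b[:,0]>.59)&(b[:,0]<.69)]
    def f(q):
        a=np.array([1,q[1],q[3]]);a/=np.linalg.norm(a);r=s_-[.64,q[0],q[2]];return np.linalg.norm(r-np.outer(r@a,a),axis=1)-.02
    r=LS(f,[.11,0,.07,-.27],loss='soft_l1',f_scale=.002);q=r.x;a=np.array([1,q[1],q[3]]);a/=np.linalg.norm(a);t=(b-[.64,q[0],q[2]])@a
    print(nm,'beaker y,slope,z,slope',q.round(4),'yaw',np.degrees(np.arctan(q[1])).round(1),'ends s',np.percentile(t,[1,99]).round(4),'rms',np.sqrt(np.mean(r.fun**2)).round(4))
    d=np.hypot(P[:,0]-.443,P[:,1]-.104)
    g=P[ok&(H>40)&(H<85)&(Sa>60)&(d<.045)&(P[:,2]>.034)]
    def rect(g):
        return cv2.minEnclosingCircle((g[:,:2]*1000).astype(np.float32))
    print('tape top',len(g),rect(g),np.median(g[:,2]))
    pg=P[ok&(d<.03)&(P[:,2]>.045)&(P[:,2]<.072)&(Sa<60)]
    def fc(c,p=pg,R=.011): return np.hypot(p[:,0]-c[0],p[:,1]-c[1])-R
    r=LS(fc,[.448,.1],loss='soft_l1',f_scale=.002);print('peg',len(pg),r.x.round(4),'rms',np.sqrt(np.mean(r.fun**2)).round(4))
    tip=P[ok&(d<.03)&(P[:,2]>.074)];print('tip',len(tip),np.median(tip,0).round(4))
    ft=P[ok&(d<.05)&(P[:,2]>.004)&(P[:,2]<.012)];print('foot',rect(ft))
    tr=P[ok&(P[:,2]>.010)&(P[:,2]<.018)&(abs(P[:,0]-.46)<.065)&(abs(P[:,1]+.004)<.065)&(H>8)&(H<26)&(Sa>50)]
    print('tray rim',len(tr),cv2.minAreaRect((tr[:,:2]*1000).astype(np.float32)))
s=env.observe();print(np.array(s['tool_rot']).round(3),s['position'],s['grip_width'],s['ft_force'])
```

```text
top beaker y,slope,z,slope [ 0.1118  0.0021  0.0708 -0.2702] yaw 0.1 ends s [-0.0622  0.0626] rms 0.0013
tape top 108 ((449.2354431152344, 101.12145233154297), 23.805362701416016) 0.03876362660873378
peg 31 [0.4511 0.0996] rms 0.0004
tip 56 [0.4513 0.0975 0.0796]
foot ((445.5308837890625, 104.75360870361328), 48.167293548583984)
tray rim 258 ((464.44818115234375, -5.337776184082031), (99.88382720947266, 100.34595489501953), 3.3181002140045166)
side beaker y,slope,z,slope [ 0.1122  0.0047  0.0706 -0.2662] yaw 0.3 ends s [-0.0632  0.0645] rms 0.0009
tape top 219 ((449.2755432128906, 103.16630554199219), 24.0579891204834) 0.03808399592790401
peg 112 [0.4514 0.0991] rms 0.0005
tip 120 [0.4506 0.1021 0.0791]
foot ((444.538818359375, 99.61465454101562), 42.06056213378906)
tray rim 540 ((464.5294494628906, -4.962131500244141), (100.00081634521484, 101.81978607177734), 3.274648666381836)
[[-0.911  0.412 -0.001]
 [ 0.412  0.911 -0.001]
 [ 0.    -0.001 -1.   ]] [0.22650603 0.50089157 0.23078397] 0.08558376225164442 [-0.08546442 -0.21042792  0.28384011]
```

```bash
python3 -m pendant '[[[25,-45,0],0.05,1],[[25,-45,0],0.05,1],[[25,-45,0],0.05,1],[[25,-45,0],0.05,1],[[25,-45,0],0.05,1],[[25,-45,0],0.05,1],[[25,-45,0],0.05,1],[[25,-45,0],0.05,1],[[22,-39,0],0.024,1],[[0,0,-30],0,1],[[0,0,0],0,1]]' 30
python3 - <<'E'
from h import *
s=env.observe();print(np.array(s['tool_rot']).round(3),s['ft_force'],s['q'])
im,d,c=cam('wrist'); save(im,'w1.png'); np.savez('w.npz',im=im,P=cloud(d,c))
E
```

```text
time_s: 1.48
position: [0.4523, 0.0875, 0.1974]
tool_rot: [[-1.0, -0.015, -0.004], [-0.014, 1.0, -0.004], [0.004, -0.004, -1.0]]
ft_force: [-0.3, 0.6, -0.0]
grip_width: 0.0853
[[-1.    -0.015 -0.004]
 [-0.014  1.    -0.004]
 [ 0.004 -0.004 -1.   ]] [-0.31395049  0.60064851 -0.00112249] [ -3.69192564  14.78737168  90.99473337  -0.23624525  74.41736227
 -94.45901165]
```

View pics/w1.png

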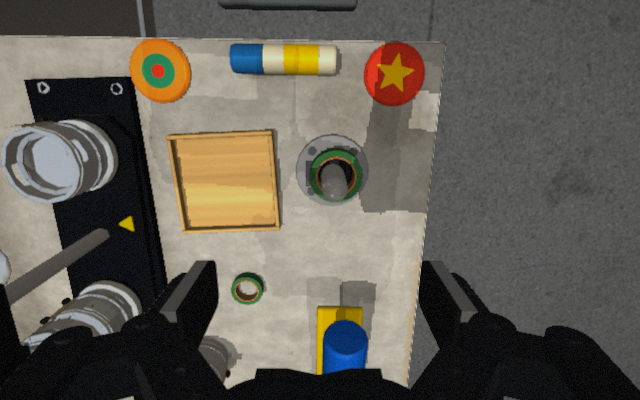

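Run:
```python
from h import *
from scipy.optimize import least_squares as LS
D=np.load('w.npz');im=D['im'];P=D['P'].reshape(-1,3);H,Sa,V=cv2.cvtColor(im,cv2.COLOR_RGB2HSV).reshape(-1,3).astype(int).T
d=np.hypot(P[:,0]-.451,P[:,1]-.1)
g=P[(H>40)&(H<85)&(Sa>60)&(d<.045)&(P[:,2]>.034)]
print('tape',len(g),cv2.minEnclosingCircle((g[:,:2]*1000).astype(np.float32)),np.median(g[:,2]))
p=P[(d<.02)&(P[:,2]>.045)&(P[:,2]<.072)]
r=LS(lambda c:np.hypot(p[:,0]-c[0],p[:,1]-c[1])-.011,[.45,.1],loss='soft_l1',f_scale=.002);print('peg',len(p),r.x)
t=P[(d<.03)&(P[:,2]>.077)];print('tip',len(t),np.median(t,0),t[:,2].max())
tr=P[(P[:,2]>.010)&(P[:,2]<.018)&(abs(P[:,0]-.4645)<.065)&(abs(P[:,1]+.004)<.057)&(H>8)&(H<26)&(Sa>50)]
print('tray',cv2.minAreaRect((tr[:,:2]*1000).astype(np.float32)))
s=env.observe();print(s['position'],s['time_s'])
```

```text
tape 2742 ((446.04766845703125, 101.07449340820312), 44.64267349243164) 0.2629480160883869
peg 211 [0.45199692 0.09977741]
tip 8862 [0.44082019 0.10501523 0.27667228] 0.28694879659615796
tray ((465.06219482421875, -4.699542999267578), (100.12379455566406, 100.53169250488281), 3.609142303466797)
[0.45322339 0.08763989 0.19879664] 1.525
```

```bash
python3 -m pendant '[[[-3,14,0],0.014,1],[[0,0,0],0,1],[[0,0,-40],0,1],[[0,0,-40],0,1],[[0,0,-40],0,1],[[0,0,-20],0,1],[[0,0,-10],0,1],[[0,0,0],0,1]]' 30
```

```text
time_s: 2.52
position: [0.4522, 0.1068, 0.0508]
tool_rot: [[-0.999, -0.038, 0.013], [-0.039, 0.999, -0.004], [-0.013, -0.005, -1.0]]
ft_force: [1.1, 0.3, -0.0]
grip_width: 0.0851
```

```bash
python3 -m pendant '[[[-2,-5,-10],-0.035,1],[[0,0,-10],0,1],[[0,0,-6],0,1],[[0,0,0],0,1]]' 30
```

```text
time_s: 3.02
position: [0.451, 0.1015, 0.0247]
tool_rot: [[-1.0, -0.001, 0.017], [-0.001, 1.0, -0.005], [-0.017, -0.005, -1.0]]
ft_force: [0.2, 0.8, -0.3]
grip_width: 0.0854
```

```bash
python3 -m pendant '[[[0,0,-4],0,1],[[0,0,0],0,-1],[[0,0,0],0,-1],[[0,0,0],0,-1],[[0,0,0],0,-1],[[0,0,0],0,-1],[[0,0,0],0,-1],[[0,0,0],0,-1],[[0,0,0],0,-1]]' 30
python3 - <<'E'
from h import *
im,d,c=cam('side'); save(im,'s2.png',(280,240,420,380),4)
E
```

```text
time_s: 4.15
position: [0.4514, 0.1015, 0.0212]
tool_rot: [[-1.0, -0.001, 0.018], [-0.001, 1.0, -0.005], [-0.018, -0.005, -1.0]]
ft_force: [-0.5, -0.5, 0.3]
grip_width: 0.0486
```

View pics/s2.png

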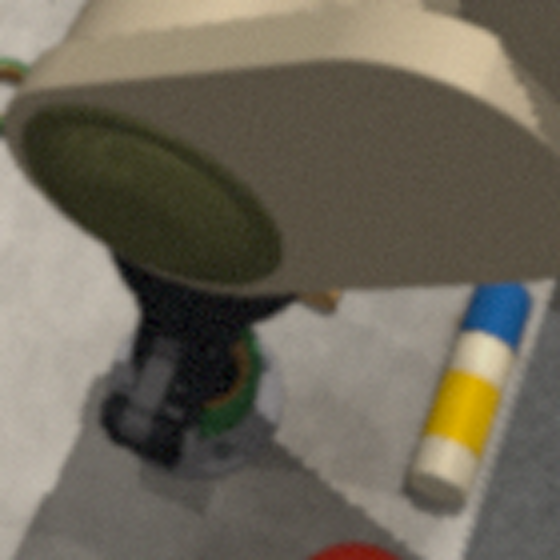

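```bash
python3 -m pendant '[[[0,0,10],0,-1],[[0,0,15],0,-1],[[0,0,20],0,-1],[[0,0,20],0,-1],[[0,0,15],0,-1],[[0,0,0],0,-1]]' 30
python3 - <<'E'
from h import *
s=env.observe();print(s['position'],s['grip_width'])
E
```

```text
time_s: 4.95
position: [0.4513, 0.1016, 0.1065]
tool_rot: [[-1.0, -0.001, 0.02], [-0.001, 1.0, -0.005], [-0.02, -0.005, -1.0]]
ft_force: [0.2, -0.6, -1.3]
grip_width: 0.0486
[0.45133089 0.10157498 0.10645243] 0.04857977900258909
```

```bash
python3 -m pendant '[[[4,-25,0],0,-1],[[4,-30,0],0,-1],[[3,-25,0],0,-1],[[2,-15,0],0,-1],[[0,0,0],0,-1],[[0,0,-20],0,-1],[[0,0,-20],0,-1],[[0,0,-20],0,-1],[[0,0,-10],0,-1],[[0,0,0],0,-1]]' 30
```

```text
time_s: 6.2
position: [0.4627, 0.008, 0.033]
tool_rot: [[-1.0, -0.005, 0.017], [-0.005, 1.0, -0.003], [-0.017, -0.003, -1.0]]
ft_force: [0.7, 0.1, 0.2]
grip_width: 0.0484
```

```bash
python3 -m pendant '[[[3,-13,0],0,-1],[[0,0,0],0,-1],[[0,0,-12],0,-1],[[0,0,-8],0,-1],[[0,0,-4],0,-1],[[0,0,0],0,-1],[[0,0,-2],0,-1],[[0,0,0],0,-1]]' 30
```

```text
time_s: 7.2
position: [0.4666, -0.0059, 0.0066]
tool_rot: [[-1.0, -0.005, 0.02], [-0.005, 1.0, -0.004], [-0.02, -0.004, -1.0]]
ft_force: [0.8, -0.5, -0.9]
grip_width: 0.0487
```

```bash
python3 -m pendant '[[[0,0,-2],0,-1],[[0,0,0],0,-1],[[0,0,0],0,-1]]' 30; python3 -m pendant '[[[0,0,-2],0,-1],[[0,0,0],0,-1],[[0,0,0],0,-1]]' 30
```

```text
time_s: 7.58
position: [0.4668, -0.0059, 0.0047]
tool_rot: [[-1.0, -0.005, 0.02], [-0.005, 1.0, -0.004], [-0.02, -0.004, -1.0]]
ft_force: [0.2, -0.3, -1.4]
grip_width: 0.0486
time_s: 7.95
position: [0.4669, -0.006, 0.0032]
tool_rot: [[-1.0, -0.005, 0.021], [-0.005, 1.0, -0.004], [-0.021, -0.004, -1.0]]
ft_force: [0.4, 0.5, -1.6]
grip_width: 0.0487
```

Expected height; open partly and rise.

```bash
python3 -m pendant '[[[0,0,0],0,0.45],[[0,0,0],0,0.45],[[0,0,0],0,0.45],[[0,0,0],0,0.45]]'; python3 -m pendant '[[[0,0,15],0,0.45],[[0,0,30],0,0.45],[[0,0,40],0,1],[[0,0,40],0,1],[[0,0,40],0,1],[[0,40,0],0,1],[[0,40,0],0,1],[[0,0,0],0,1]]'
python3 - <<'E'
from h import *
im,d,c=cam('wrist'); save(im,'w2.png'); np.savez('w.npz',im=im,P=cloud(d,c))
D=np.load('w.npz');P=D['P'].reshape(-1,3);H,Sa,V=cv2.cvtColor(im,cv2.COLOR_RGB2HSV).reshape(-1,3).astype(int).T
for lo in(.004,.017):
    g=P[(H>40)&(H<85)&(Sa>60)&(np.hypot(P[:,0]-.465,P[:,1]+.005)<.05)&(P[:,2]>lo)&(P[:,2]<.03)]
    print(len(g),cv2.minEnclosingCircle((g[:,:2]*1000).astype(np.float32)),np.percentile(g[:,2],[2,50,98]))
s=env.observe();print(s['position'],np.array(s['q']).round(1))
E
```

```text
time_s: 8.45
position: [0.467, -0.006, 0.003]
tool_rot: [[-1.0, -0.005, 0.021], [-0.005, 1.0, -0.004], [-0.021, -0.004, -1.0]]
ft_force: [-0.5, -0.3, -0.1]
grip_width: 0.0621
time_s: 9.45
position: [0.466, 0.076, 0.1736]
tool_rot: [[-1.0, -0.003, 0.021], [-0.003, 1.0, -0.004], [-0.021, -0.004, -1.0]]
ft_force: [-0.1, -0.3, 0.9]
grip_width: 0.0855
1019 ((464.2156677246094, -6.162370681762695), 24.14818572998047) [0.00725607 0.02030434 0.02173603]
866 ((464.5067443847656, -6.086575031280518), 24.014564514160156) [0.01830194 0.02047697 0.02181177]
[0.46609088 0.07492396 0.17352502] [ -5.2  16.8  92.6  -0.1  69.4 -95.3]
```

View pics/w2.png

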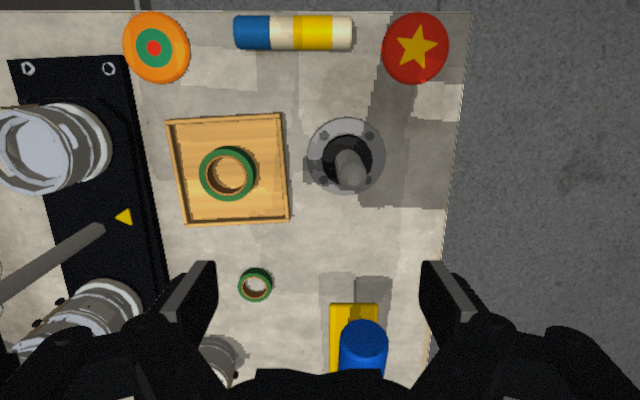

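```bash
python3 -m pendant '[[[35,10,0],0,1],[[35,10,0],0,1],[[35,8,0],0,1],[[20,4,0],0,1],[[5,2,0],0,1],[[0,0,0],0,1],[[0,0,-20],0,1],[[0,0,-20],0,1],[[0,0,0],0,1]]' 20
```

```text
time_s: 10.62
position: [0.5972, 0.1025, 0.1317]
tool_rot: [[-1.0, 0.005, 0.017], [0.004, 1.0, -0.006], [-0.017, -0.006, -1.0]]
ft_force: [1.3, -0.5, 0.1]
grip_width: 0.0858
```

```bash
python3 -m pendant '[[[4,9,0],0,1],[[0,0,0],0,1],[[0,0,-20],0,1],[[0,0,-20],0,1],[[0,0,-18],0,1],[[0,0,-10],0,1],[[0,0,0],0,1]]' 20
```

```text
time_s: 11.5
position: [0.6032, 0.1125, 0.0675]
tool_rot: [[-1.0, 0.004, 0.026], [0.003, 1.0, -0.006], [-0.026, -0.006, -1.0]]
ft_force: [0.2, -0.7, -1.2]
grip_width: 0.0854
```

```bash
python3 -m pendant '[[[-2,0,-8],0,1],[[0,0,0],0,-1],[[0,0,0],0,-1],[[0,0,0],0,-1],[[0,0,0],0,-1],[[0,0,0],0,-1],[[0,0,0],0,-1],[[0,0,0],0,-1]]' 20; python3 -m pendant '[[[0,0,10],0,-1],[[0,0,15],0,-1],[[0,0,20],0,-1],[[0,0,0],0,-1]]'
python3 - <<'E'
from h import *
im,d,c=cam('side'); P=cloud(d,c); np.savez('side2.npz',im=im,P=P); save(im,'s3.png',(140,200,320,330),4)
E
```

```text
time_s: 12.5
position: [0.602, 0.1127, 0.061]
tool_rot: [[-1.0, 0.003, 0.03], [0.003, 1.0, -0.006], [-0.03, -0.006, -1.0]]
ft_force: [-0.2, 0.4, -0.5]
grip_width: 0.0399
time_s: 13.0
position: [0.6023, 0.1126, 0.11]
tool_rot: [[-0.999, 0.003, 0.032], [0.003, 1.0, -0.006], [-0.032, -0.006, -0.999]]
ft_force: [0.1, 0.2, -1.4]
grip_width: 0.0399
```

View pics/s3.png

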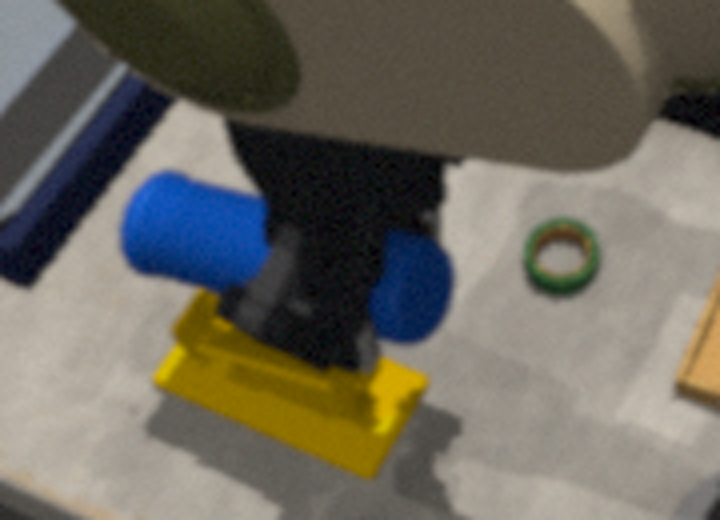

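```bash
cat >> h.py <<'E'
from scipy.optimize import least_squares as LS
def beaker(names=('side',),pic=None,yb=(.05,.17),xb=(.25,.75)):
    s=env.observe(); t=np.array(s['position']); B=[]
    for n in names:
        im,d,c=cam(n); P=cloud(d,c).reshape(-1,3); H,Sa,V=cv2.cvtColor(im,cv2.COLOR_RGB2HSV).reshape(-1,3).astype(int).T
        B.append(P[(H>105)&(H<125)&(Sa>150)&(P[:,2]>.012)&(abs(P[:,0]-t[0])<.15)&(abs(P[:,1]-t[1])<.05)&(P[:,2]<t[2]+.08)])
        if pic: save(im,pic+n+'.png')
    b=np.vstack(B); g=np.array([t[0],t[2]+.021]); best=None
    for th0 in np.radians([0,20,40,60,80,100]):
        def f(q):
            a=np.array([np.cos(q[2]),0,-np.sin(q[2])]); r=b-[g[0],t[1]+q[0],g[1]+q[1]]
            return np.linalg.norm(r-np.outer(r@a,a),axis=1)-.0203
        r=LS(f,[0,0,th0],loss='soft_l1',f_scale=.002)
        if best is None or r.cost<best.cost: best=r
    q=best.x; a=np.array([np.cos(q[2]),0,-np.sin(q[2])]); s_=(b-[g[0],t[1]+q[0],g[1]+q[1]])@a
    print('beaker n',len(b),'tilt',np.degrees(q[2]).round(1),'dy',q[0].round(4),'doff',q[1].round(4),'ends',np.percentile(s_,[.5,99.5]).round(4),'rms',np.sqrt(np.mean(np.minimum(best.fun**2,1e-4))).round(4),'lo/hi',np.percentile(b,[.5,99.5],0).round(3).tolist())
    return b
E
python3 - <<'E'
from h import *
beaker(('side','top'))
D=np.load('side2.npz');P=D['P'];H=cv2.cvtColor(D['im'],cv2.COLOR_RGB2HSV).astype(int)
m=(H[...,0]>20)&(H[...,0]<30)&(H[...,1]>180)&(P[...,0]>.5)&(P[...,2]>.003)
p=P[m];print('yellow',np.percentile(p,[1,99],0).round(3).tolist())
p=p[p[:,2]>.03];
for x in np.arange(.58,.72,.01):
    q=p[abs(p[:,0]-x)<.005]
    if len(q)>3: print(x.round(2),q.max(0).round(3),q.min(0).round(3))
E
```

```text
beaker n 1710 tilt 14.3 dy -0.0004 doff -0.0027 ends [-0.0313  0.1448] rms 0.004 lo/hi [[0.577, 0.069, 0.095], [0.744, 0.153, 0.178]]
yellow [[0.504, -0.102, 0.005], [0.714, 0.139, 0.162]]
0.59 [0.592 0.168 0.173] [0.587 0.134 0.114]
0.61 [0.611 0.18  0.211] [0.606 0.167 0.172]
0.62 [0.625 0.131 0.063] [0.616 0.106 0.032]
0.63 [0.635 0.132 0.062] [0.625 0.118 0.03 ]
0.64 [0.645 0.131 0.06 ] [0.635 0.121 0.051]
0.65 [0.655 0.132 0.058] [0.646 0.119 0.046]
0.66 [0.665 0.132 0.055] [0.655 0.118 0.042]
0.67 [0.675 0.132 0.052] [0.665 0.116 0.035]
0.68 [0.685 0.132 0.049] [0.675 0.113 0.031]
0.69 [0.689 0.132 0.046] [0.685 0.115 0.031]
0.7 [0.705 0.128 0.248] [ 0.699 -0.317  0.03 ]
```

```bash
python3 -m pendant '[[[0,0,-20],0,-1],[[0,0,-15],0,-1],[[0,0,-3],0,-1],[[0,0,0],0,-1]]' 20; python3 -m pendant '[[[0,0,0],0,-0.1],[[0,0,0],0,-0.1]]'; python3 -c "
from h import *
beaker()"; python3 -m pendant '[[[0,0,0],0,-0.08],[[0,0,0],0,-0.08]]';python3 -c "
from h import *
beaker()"
```

```text
time_s: 13.65
position: [0.6005, 0.1125, 0.0666]
tool_rot: [[-1.0, 0.004, 0.024], [0.003, 1.0, -0.006], [-0.024, -0.006, -1.0]]
ft_force: [0.0, -0.3, -0.7]
grip_width: 0.0399
time_s: 13.9
position: [0.6009, 0.1125, 0.0674]
tool_rot: [[-1.0, 0.004, 0.025], [0.003, 1.0, -0.006], [-0.025, -0.006, -1.0]]
ft_force: [-0.3, -0.5, -0.3]
grip_width: 0.0406
beaker n 1305 tilt 9.9 dy 0.012 doff 0.0259 ends [-0.0232  0.1431] rms 0.0061 lo/hi [[0.576, 0.089, 0.061], [0.744, 0.153, 0.14]]
time_s: 14.2
position: [0.6011, 0.1125, 0.0679]
tool_rot: [[-1.0, 0.003, 0.026], [0.003, 1.0, -0.006], [-0.026, -0.006, -1.0]]
ft_force: [0.8, -0.9, -1.0]
grip_width: 0.0398
beaker n 1285 tilt 10.2 dy 0.0131 doff 0.026 ends [-0.0237  0.1445] rms 0.006 lo/hi [[0.576, 0.09, 0.062], [0.745, 0.153, 0.14]]
```

```bash
sed -i 's/(Sa>150)&(P\[:,2\]>.012)&(abs(P\[:,0\]-t\[0\])<.15)&(abs(P\[:,1\]-t\[1\])<.05)/(Sa>150)\&(V>70)\&(P[:,2]>.012)\&(abs(P[:,0]-t[0])<.12)\&(abs(P[:,1]-t[1])<.028)/' h.py
python3 -c "
from h import *
beaker()
print(env.observe()['grip_width'])"; python3 -m pendant '[[[0,0,5],0,-0.075],[[0,0,10],0,-0.075],[[0,0,10],0,-0.075],[[0,0,0],0,-0.075]]';python3 -c "
from h import *
beaker()"
```

```text
beaker n 1075 tilt 14.1 dy -0.0008 doff -0.003 ends [-0.0244  0.1045] rms 0.0033 lo/hi [[0.576, 0.099, 0.062], [0.707, 0.133, 0.112]]
0.040280301031990685
time_s: 14.8
position: [0.6014, 0.1125, 0.0953]
tool_rot: [[-1.0, 0.003, 0.027], [0.003, 1.0, -0.006], [-0.027, -0.006, -1.0]]
ft_force: [0.5, -0.1, -0.6]
grip_width: 0.04
beaker n 1134 tilt 14.0 dy -0.0007 doff -0.0032 ends [-0.0243  0.1047] rms 0.0034 lo/hi [[0.577, 0.099, 0.091], [0.708, 0.133, 0.139]]
```

```bash
python3 -m pendant '[[[0,0,-15],0,-0.075],[[0,0,-10],0,-0.075],[[0,0,0],0,-0.07],[[0,0,0],0,-0.07],[[0,0,5],0,-0.07],[[0,0,5],0,-0.07],[[0,0,0],0,-0.07]]'; python3 -c "
from h import *
beaker()";  python3 -m pendant '[[[0,0,-10],0,-0.07],[[0,0,0],0,-0.064],[[0,0,0],0,-0.064],[[0,0,5],0,-0.064],[[0,0,5],0,-0.064],[[0,0,0],0,-0.064]]';python3 -c "
from h import *
beaker()"
```

```text
time_s: 15.72
position: [0.6007, 0.1125, 0.0779]
tool_rot: [[-1.0, 0.004, 0.025], [0.003, 1.0, -0.006], [-0.025, -0.006, -1.0]]
ft_force: [0.5, -0.1, -0.7]
grip_width: 0.0396
beaker n 1098 tilt 14.1 dy -0.0008 doff -0.0032 ends [-0.0246  0.1052] rms 0.0034 lo/hi [[0.576, 0.099, 0.072], [0.707, 0.133, 0.123]]
time_s: 16.52
position: [0.6005, 0.1125, 0.0775]
tool_rot: [[-1.0, 0.004, 0.024], [0.003, 1.0, -0.006], [-0.024, -0.006, -1.0]]
ft_force: [-0.7, 0.3, -0.6]
grip_width: 0.0401
beaker n 1101 tilt 14.2 dy -0.0008 doff -0.0031 ends [-0.0244  0.1044] rms 0.0034 lo/hi [[0.576, 0.099, 0.072], [0.707, 0.133, 0.122]]
```

```bash
python3 -m pendant '[[[0,0,-10],0,-0.06],[[0,0,0],0,-0.056],[[0,0,0],0,-0.056],[[0,0,5],0,-0.056],[[0,0,5],0,-0.056],[[0,0,0],0,-0.056]]'; python3 -c "
from h import *
beaker()";  python3 -m pendant '[[[0,0,-10],0,-0.056],[[0,0,0],0,-0.048],[[0,0,0],0,-0.048],[[0,0,5],0,-0.048],[[0,0,5],0,-0.048],[[0,0,0],0,-0.048]]';python3 -c "
from h import *
beaker()"
```

```text
time_s: 17.32
position: [0.6003, 0.1125, 0.0772]
tool_rot: [[-1.0, 0.004, 0.024], [0.003, 1.0, -0.006], [-0.024, -0.006, -1.0]]
ft_force: [0.7, -0.1, -0.4]
grip_width: 0.0405
beaker n 1096 tilt 14.3 dy -0.0007 doff -0.0031 ends [-0.0246  0.105 ] rms 0.0034 lo/hi [[0.575, 0.099, 0.072], [0.706, 0.133, 0.122]]
time_s: 18.12
position: [0.6001, 0.1125, 0.0768]
tool_rot: [[-1.0, 0.004, 0.023], [0.003, 1.0, -0.006], [-0.023, -0.006, -1.0]]
ft_force: [0.8, -0.2, -1.2]
grip_width: 0.0408
beaker n 1074 tilt 16.1 dy -0.001 doff -0.0033 ends [-0.0248  0.105 ] rms 0.0035 lo/hi [[0.575, 0.099, 0.067], [0.706, 0.132, 0.122]]
```

```bash
python3 -m pendant '[[[0,0,0],0,-0.046],[[0,0,3],0,-0.046],[[0,0,3],0,-0.046],[[0,0,3],0,-0.046]]'; python3 -c "
from h import *
beaker()"
```

```text
time_s: 18.68
position: [0.5999, 0.1125, 0.0859]
tool_rot: [[-1.0, 0.004, 0.022], [0.003, 1.0, -0.006], [-0.022, -0.006, -1.0]]
ft_force: [-0.0, -0.2, -1.8]
grip_width: 0.0408
beaker n 917 tilt 23.5 dy -0.0012 doff -0.0057 ends [-0.0259  0.1035] rms 0.0041 lo/hi [[0.574, 0.099, 0.059], [0.702, 0.132, 0.132]]
```

```bash
python3 -m pendant '[[[0,0,5],0,-0.046],[[0,0,6],0,-0.046],[[0,0,8],0,-0.046],[[0,0,8],0,-0.046],[[0,0,0],0,-0.05]]'; python3 -c "
from h import *
beaker()"
```

```text
time_s: 19.35
position: [0.6003, 0.1125, 0.1159]
tool_rot: [[-1.0, 0.004, 0.024], [0.003, 1.0, -0.006], [-0.024, -0.006, -1.0]]
ft_force: [-1.1, -0.2, -1.6]
grip_width: 0.0406
beaker n 678 tilt 48.2 dy 0.0005 doff 0.0168 ends [-0.0122  0.1156] rms 0.0051 lo/hi [[0.574, 0.098, 0.068], [0.693, 0.132, 0.162]]
```

```bash
python3 -m pendant '[[[0,0,5],0,-0.046],[[0,0,8],0,-0.046],[[0,0,8],0,-0.046],[[0,0,8],0,-0.046],[[0,0,0],0,-0.05]]'; python3 -c "
from h import *
beaker(pic='v1')"
```

```text
time_s: 20.02
position: [0.6, 0.1125, 0.1465]
tool_rot: [[-1.0, 0.003, 0.023], [0.003, 1.0, -0.006], [-0.023, -0.006, -1.0]]
ft_force: [-0.6, 0.1, -0.6]
grip_width: 0.0407
beaker n 684 tilt 48.1 dy -0.0 doff 0.0173 ends [-0.012   0.1165] rms 0.0052 lo/hi [[0.573, 0.098, 0.098], [0.693, 0.132, 0.193]]
```

View pics/v1side.png

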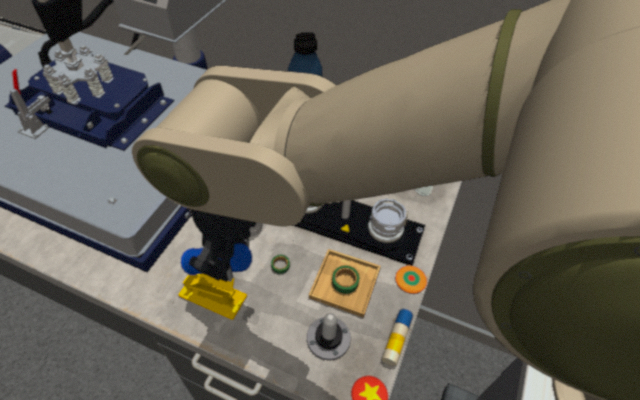

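```bash
sed -i "s/r=LS(f,\[0,0,th0\],/r=LS(f,[0,-.003,th0],bounds=([-.004,-.012,-.2],[.004,.003,2]),/" h.py; python3 -m pendant '[[[0,0,0],0,-0.044],[[0,0,0],0,-0.044],[[0,0,0],0,-0.05]]'; python3 -c "
from h import *
b=beaker(('side','top')); np.save('b.npy',b)"
```

```text
time_s: 20.45
position: [0.5995, 0.1127, 0.1456]
tool_rot: [[-1.0, 0.003, 0.021], [0.003, 1.0, -0.006], [-0.021, -0.006, -1.0]]
ft_force: [-1.8, 0.4, 1.7]
grip_width: 0.0406
beaker n 652 tilt 66.6 dy -0.0006 doff 0.003 ends [-0.0176  0.1097] rms 0.0051 lo/hi [[0.574, 0.097, 0.066], [0.659, 0.132, 0.187]]
```

```bash
python3 -m pendant '[[[0,0,8],0,-0.05],[[0,0,8],0,-0.05],[[0,0,0],0,-0.044],[[0,0,0],0,-0.044],[[0,0,0],0,-0.05]]'; python3 -c "
from h import *
b=beaker(('side','top')); np.save('b.npy',b)"
```

```text
time_s: 21.18
position: [0.5997, 0.1124, 0.1628]
tool_rot: [[-1.0, 0.004, 0.022], [0.004, 1.0, -0.006], [-0.022, -0.006, -1.0]]
ft_force: [0.3, -0.3, 0.2]
grip_width: 0.0406
beaker n 972 tilt 84.2 dy -0.0006 doff 0.003 ends [-0.0055  0.1227] rms 0.0039 lo/hi [[0.577, 0.096, 0.064], [0.622, 0.132, 0.192]]
```

```bash
cat >> h.py <<'E'
def vert():
    s=env.observe(); t=np.array(s['position']); B=[]
    for n in('side','top'):
        im,d,c=cam(n); P=cloud(d,c).reshape(-1,3); H,Sa,V=cv2.cvtColor(im,cv2.COLOR_RGB2HSV).reshape(-1,3).astype(int).T
        B.append(P[(H>105)&(H<125)&(Sa>150)&(V>70)&(np.hypot(P[:,0]-t[0],P[:,1]-t[1])<.045)&(P[:,2]>.015)&(P[:,2]<t[2]+.05)])
    b=np.vstack(B); lo=np.percentile(b[:,2],.5); w=b[(b[:,2]<t[2]+.02)&(b[:,2]>lo+.006)]
    f=lambda q:np.hypot(w[:,0]-q[0]-q[2]*(w[:,2]-lo),w[:,1]-q[1]-q[3]*(w[:,2]-lo))-.02
    r=LS(f,[t[0],t[1],0,0],loss='soft_l1',f_scale=.001); q=r.x
    print('n',len(w),[len(x) for x in B],'mouth xy',q[:2].round(4),'z',lo.round(4),'tilt x,y deg',np.degrees(q[2:]).round(1),'rms',np.sqrt(np.mean(np.minimum(r.fun**2,1e-4))).round(4),'top z',np.percentile(b[:,2],99.5).round(4),'tcp',t.round(4),s['time_s'])
E
python3 -m pendant '[[[0,0,0],0,-1],[[0,0,20],0,-1],[[0,0,20],0,-1],[[0,0,15],0,-1],[[0,0,0],0,-1]]' 20; python3 -c "
from h import *
vert()"
```

```text
time_s: 21.9
position: [0.5991, 0.1124, 0.218]
tool_rot: [[-1.0, 0.004, 0.019], [0.003, 1.0, -0.006], [-0.019, -0.006, -1.0]]
ft_force: [0.7, 0.3, -1.6]
grip_width: 0.04
n 782 [1231, 0] mouth xy [0.6123 0.1109] z 0.1193 tilt x,y deg [-8.2  0.4] rms 0.0005 top z 0.2469 tcp [0.5991 0.1124 0.218 ] 21.9
```

```bash
python3 -m pendant '[[[-20,-2,0],0,-1],[[-30,-2,0],0,-1],[[-30,-2,0],0,-1],[[-30,-2,0],0,-1],[[-20,-1,0],0,-1],[[-10,-1,0],0,-1],[[0,0,0],0,-1],[[0,0,0],0,-1]]' 20; python3 -c "
from h import *
vert()"
```

```text
time_s: 23.0
position: [0.453, 0.1019, 0.2098]
tool_rot: [[-1.0, 0.004, 0.006], [0.004, 1.0, -0.006], [-0.006, -0.006, -1.0]]
ft_force: [-0.1, -0.4, 0.2]
grip_width: 0.0397
n 679 [937, 0] mouth xy [0.4651 0.1006] z 0.1096 tilt x,y deg [-7.5  0.3] rms 0.0004 top z 0.2372 tcp [0.453  0.1019 0.2098] 23.0
```

```bash
python3 -m pendant '[[[-12,-1,0],0,-1],[[0,0,0],0,-1],[[0,0,0],0,-1]]' 20; python3 -m pendant '[[[0,0,-5],0,-1],[[0,0,-8],0,-1],[[0,0,-6],0,-1],[[0,0,0],0,-1],[[0,0,0],0,-1]]' 20; python3 -c "
from h import *
vert()"
```

```text
time_s: 23.48
position: [0.4405, 0.1009, 0.2096]
tool_rot: [[-1.0, 0.004, 0.006], [0.004, 1.0, -0.006], [-0.006, -0.006, -1.0]]
ft_force: [0.1, -0.1, -1.6]
grip_width: 0.0397
time_s: 24.1
position: [0.4406, 0.1008, 0.1888]
tool_rot: [[-1.0, 0.004, 0.005], [0.004, 1.0, -0.006], [-0.005, -0.006, -1.0]]
ft_force: [-0.2, 0.1, -0.4]
grip_width: 0.0398
n 613 [829, 0] mouth xy [0.4526 0.0995] z 0.0888 tilt x,y deg [-7.4  0.3] rms 0.0004 top z 0.2162 tcp [0.4406 0.1008 0.1888] 24.1
```

```bash
python3 -m pendant '[[[0,0,-5],0,-1],[[0,0,-7],0,-1],[[1,0,-7],0,-1],[[1,0,-6],0,-1],[[0,0,0],0,-1]]' 20; python3 -m pendant '[[[2,0,-6],0,-1],[[2,0,-6],0,-1],[[2,0,-6],0,-1],[[0,0,0],0,-1]]' 20; python3 -c "
from h import *
vert()"
```

```text
time_s: 24.82
position: [0.4426, 0.1008, 0.162]
tool_rot: [[-1.0, 0.004, 0.005], [0.004, 1.0, -0.006], [-0.005, -0.006, -1.0]]
ft_force: [-0.6, -0.0, -1.0]
grip_width: 0.0397
time_s: 25.32
position: [0.4485, 0.1009, 0.1425]
tool_rot: [[-1.0, 0.004, 0.003], [0.004, 1.0, -0.006], [-0.003, -0.006, -1.0]]
ft_force: [-1.3, 0.7, -1.8]
grip_width: 0.0397
n 505 [695, 0] mouth xy [0.4578 0.0998] z 0.0412 tilt x,y deg [-6.   0.1] rms 0.0004 top z 0.1697 tcp [0.4485 0.1009 0.1425] 25.325
```

```bash
python3 -m pendant '[[[4,0,-4],0,-1],[[4,0,-4],0,-1],[[3,0,-2],0,-1],[[0,0,0],0,-1]]' 20; python3 -c "
from h import *
vert()"
```

```text
time_s: 25.92
position: [0.4605, 0.1009, 0.1326]
tool_rot: [[-1.0, 0.004, 0.004], [0.004, 1.0, -0.006], [-0.004, -0.006, -1.0]]
ft_force: [-1.9, 0.4, -0.3]
grip_width: 0.0396
n 606 [821, 0] mouth xy [0.4568 0.1002] z 0.0321 tilt x,y deg [ 0.5 -0. ] rms 0.0004 top z 0.1613 tcp [0.4605 0.1009 0.1326] 25.925
```

```bash
python3 -m pendant '[[[-5,0,0],0,-1],[[0,0,-3],0,-1],[[0,0,-3],0,-1],[[0,0,0],0,-1]]' 20; python3 -c "
from h import *
vert()"; python3 -m pendant '[[[0,0,-2],0,-1],[[0,0,0],0,-1]]' 20;python3 -m pendant '[[[0,0,-1],0,-1],[[0,0,0],0,-1]]' 20
```

```text
time_s: 26.52
position: [0.4558, 0.1008, 0.1268]
tool_rot: [[-1.0, 0.004, 0.008], [0.004, 1.0, -0.006], [-0.008, -0.006, -1.0]]
ft_force: [0.2, 0.3, -0.1]
grip_width: 0.04
n 553 [757, 0] mouth xy [0.4553 0.0998] z 0.026 tilt x,y deg [-1.2  0.1] rms 0.0004 top z 0.1555 tcp [0.4558 0.1008 0.1268] 26.525
time_s: 26.88
position: [0.4564, 0.1008, 0.1252]
tool_rot: [[-1.0, 0.004, 0.009], [0.004, 1.0, -0.006], [-0.009, -0.006, -1.0]]
ft_force: [0.5, 0.5, 1.6]
grip_width: 0.0395
time_s: 27.12
position: [0.4573, 0.1008, 0.1251]
tool_rot: [[-1.0, 0.004, 0.012], [0.004, 1.0, -0.006], [-0.012, -0.006, -1.0]]
ft_force: [-0.7, -0.0, 0.1]
grip_width: 0.0398
```

```bash
python3 -m pendant '[[[-4,-1,0],0,-1],[[0,0,-2],0,-1],[[0,0,0],0,-1]]' 20; python3 -m pendant '[[[0,0,-1],0,-1],[[0,0,0],0,-1]]' 20; python3 -c "
from h import *
vert()"
```

```text
time_s: 27.5
position: [0.4556, 0.1004, 0.1255]
tool_rot: [[-1.0, 0.005, 0.021], [0.005, 1.0, -0.004], [-0.021, -0.004, -1.0]]
ft_force: [-1.1, 0.5, -0.6]
grip_width: 0.0394
time_s: 27.75
position: [0.4562, 0.1003, 0.1254]
tool_rot: [[-1.0, 0.005, 0.024], [0.005, 1.0, -0.004], [-0.024, -0.004, -1.0]]
ft_force: [-0.1, 0.2, 0.7]
grip_width: 0.0394
n 548 [737, 0] mouth xy [0.4561 0.0996] z 0.0247 tilt x,y deg [-1.5  0. ] rms 0.0004 top z 0.1537 tcp [0.4562 0.1003 0.1254] 27.75
```

```bash
python3 -m pendant '[[[-3,0,-4],0,-1],[[0,0,0],0,-1]]' 20
python3 - <<'E'
from h import *
s=env.observe();print(np.array(s['q']).round(1),np.array(s['ft_force']).round(1),np.array(s['wrist_torque']).round(2))
vert()
im,d,c=cam('side'); save(im,'s4.png',(290,260,390,370),5)
E
```

```text
time_s: 28.1
position: [0.4569, 0.1001, 0.1246]
tool_rot: [[-0.999, 0.005, 0.036], [0.004, 1.0, -0.005], [-0.036, -0.005, -0.999]]
ft_force: [0.4, 0.7, -0.8]
grip_width: 0.0398
[ -2.1  19.7  98.   -0.2  60.3 -91.7] [ 0.4  0.7 -0.8] [ 0.01 -0.01  0.02]
n 543 [718, 0] mouth xy [0.457  0.0994] z 0.0243 tilt x,y deg [-1.5 -0. ] rms 0.0004 top z 0.1537 tcp [0.4569 0.1001 0.1246] 28.1
```

View pics/s4.png

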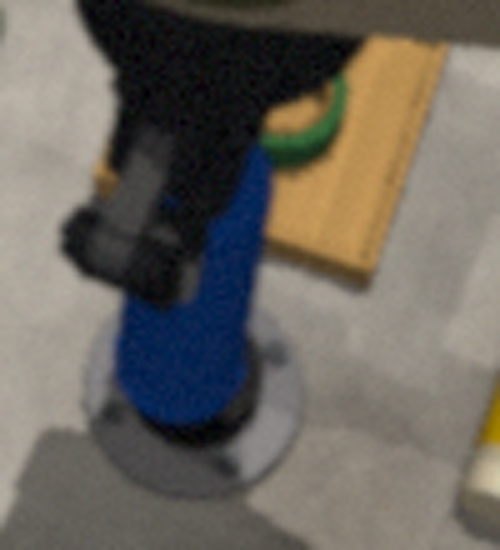

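```bash
python3 -m pendant '[[[-5,0,2],0,-1],[[0,0,0],0,-1],[[0,0,0],0,-1]]' 20
python3 - <<'E'
from h import *
s=env.observe();print(np.array(s['q']).round(2),np.array(s['qvel']).round(2),np.array(s['joint_efforts']).round(1))
E
```

```text
time_s: 28.62
position: [0.4501, 0.1001, 0.1249]
tool_rot: [[-1.0, 0.005, 0.031], [0.004, 1.0, -0.005], [-0.031, -0.005, -1.0]]
ft_force: [-0.2, 0.0, -0.2]
grip_width: 0.0393
[ -2.1   19.17  98.72  -0.25  60.35 -91.72] [-0.02 -0.05  0.45  0.   -0.01 -0.09] [  0.  -37.6 -18.2  -0.   -0.1  -0. ]
```

```bash
python3 -c "
from h import *
vert()"; python3 -m pendant '[[[0,0,-2],0,-1],[[0,0,0],0,-1],[[0,0,0],0,-1]]' 20; python3 -c "
from h import *
vert()"
```

```text
n 545 [721, 0] mouth xy [0.4499 0.0992] z 0.0243 tilt x,y deg [-1.4  0.1] rms 0.0004 top z 0.1541 tcp [0.4501 0.1001 0.1249] 28.625
time_s: 29.1
position: [0.4518, 0.1, 0.1242]
tool_rot: [[-0.999, 0.005, 0.035], [0.004, 1.0, -0.005], [-0.035, -0.005, -0.999]]
ft_force: [-0.0, 1.0, 1.1]
grip_width: 0.0394
n 557 [727, 0] mouth xy [0.4504 0.0992] z 0.0248 tilt x,y deg [-0.8  0. ] rms 0.0004 top z 0.1535 tcp [0.4518 0.1    0.1242] 29.1
```

```bash
python3 -m pendant '[[[0,0,0],0,-0.046],[[0,0,0],0,-0.044],[[0,0,0],0,-0.04],[[0,0,0],0,0.0],[[0,0,0],0,0.5],[[0,0,0],0,1],[[0,0,0],0,1],[[0,0,0],0,1]]' 20; python3 -c "
from h import *
vert()"
```

```text
time_s: 30.2
position: [0.4517, 0.1, 0.1238]
tool_rot: [[-0.999, 0.005, 0.035], [0.004, 1.0, -0.005], [-0.035, -0.005, -0.999]]
ft_force: [-0.5, 0.1, -0.3]
grip_width: 0.086
n 473 [614, 0] mouth xy [0.4509 0.0993] z 0.0235 tilt x,y deg [0.  0.1] rms 0.0004 top z 0.1534 tcp [0.4517 0.1    0.1238] 30.2
```

Beaker upright, centred. Rise straight up and clear.

```bash
python3 -m pendant '[[[0,0,10],0,1],[[0,0,20],0,1],[[0,0,30],0,1],[[0,0,40],0,1],[[0,0,40],0,1],[[-20,40,0],0,1],[[-20,50,0],0,1],[[-20,50,0],0,1],[[-20,50,0],0,1],[[0,0,0],0,1]]'
python3 - <<'E'
from h import *
b=[]
for n in('side','top'):
    im,d,c=cam(n); P=cloud(d,c).reshape(-1,3); H,Sa,V=cv2.cvtColor(im,cv2.COLOR_RGB2HSV).reshape(-1,3).astype(int).T
    m=(H>105)&(H<125)&(Sa>150)&(V>70)&(np.hypot(P[:,0]-.451,P[:,1]-.1)<.045)&(P[:,2]>.015)
    p=P[m]; f=lambda q:np.hypot(p[:,0]-q[0]-q[2]*(p[:,2]-.022),p[:,1]-q[1]-q[3]*(p[:,2]-.022))-.02
    w=p=p[p[:,2]<.148]; r=LS(f,[.45,.1,0,0],loss='soft_l1',f_scale=.001)
    print(n,len(p),r.x.round(4),P[m][:,2].min(),np.percentile(P[m][:,2],[1,99]))
    g=P[(H>40)&(H<85)&(Sa>60)&(np.hypot(P[:,0]-.465,P[:,1]+.005)<.05)&(P[:,2]>.015)&(P[:,2]<.03)]
    print('tape',cv2.minEnclosingCircle((g[:,:2]*1000).astype(np.float32)),np.percentile(g[:,2],[2,50,98]))
    save(im,n+'9.png')
print(env.observe()['position'])
E
```

```text
time_s: 31.55
position: [0.368, 0.2949, 0.2755]
tool_rot: [[-0.999, 0.007, 0.042], [0.007, 1.0, -0.003], [-0.042, -0.003, -0.999]]
ft_force: [0.2, -0.7, -0.1]
grip_width: 0.0852Traceback (most recent call last):
  File "<stdin>", line 8, in <module>
    return umr_minimum(a, axis, None, out, keepdims, initial, where)
ValueError: zero-size array to reduction operation minimum which has no identity
```

Run:
```python
from h import *
im,d,c=cam('top'); P=cloud(d,c).reshape(-1,3); H,Sa,V=cv2.cvtColor(im,cv2.COLOR_RGB2HSV).reshape(-1,3).astype(int).T
m=(H>105)&(H<125)&(Sa>150)&(V>60)&(np.hypot(P[:,0]-.451,P[:,1]-.1)<.06)&(P[:,2]>.015)
p=P[m];print(len(p)); t=p[p[:,2]>.145]
if len(t): print('closed end',cv2.minEnclosingCircle((t[:,:2]*1000).astype(np.float32)),np.median(t[:,2]))
g=P[(H>40)&(H<85)&(Sa>60)&(np.hypot(P[:,0]-.465,P[:,1]+.005)<.05)&(P[:,2]>.015)&(P[:,2]<.03)]
print('tape',cv2.minEnclosingCircle((g[:,:2]*1000).astype(np.float32)),np.percentile(g[:,2],[2,50,98]))
a=cam('side')[0]; save(np.hstack([im[100:310,180:450],a[100:310,180:450]]),'fin.png',None,1.45)
```

```text
229
closed end ((450.6907043457031, 98.8794937133789), 18.387920379638672) 0.1520024882670722
tape ((464.62445068359375, -5.674013614654541), 22.503286361694336) [0.01840815 0.02098613 0.02395958]
```

View pics/fin.png

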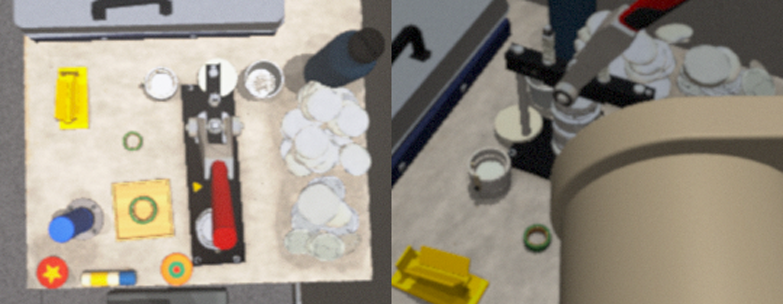

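```bash
python3 -c "
from rig import ticket
print(ticket.close_job())"
```

```text
the job is handed in; nothing more can be done
None
```

The tape roll is lying flat in the tray and the beaker is standing mouth down on the peg, released. I handed the job in at about 32 s of the 56 s allowed; no verdict is reported.

**What I did:** I lifted the tape off the peg and laid it in the tray. The moves cannot tilt the tool, so I gripped the beaker near its closed end and slackened the grip until it swung mouth down between the pads. I lowered it over the peg, used the peg to bring it upright, set it on the collar and let go.

**Last checks:**
- **Tape:** its centre is within about 1 mm of the tray's centre and its top is 20–21 mm above the worktop, so it is flat on the tray floor.
- **Beaker:** its closed end is 152.0 mm above the worktop, exactly what a beaker resting on the collar should measure. It is about 1 mm off the peg's axis, and its tilt was about 0° just after release.
- **Bystanders:** they look unmoved in the last top picture, but I did not measure them.
- **Robot:** the gripper is open and clear of everything.

**What disagreed or failed:**
- Just before release, the side camera put the rim about 2 mm above the collar. Small downward moves no longer lowered the tool, although the wrist force read close to zero. The top-view height afterwards shows the rim resting on the collar.
- The last side view was blocked by the arm, so the final beaker check comes from the top camera alone.
- The beaker slid roughly 13 mm in the slack grip while it swung, but it was not dropped.

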